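Set the casting flasks over their wax trees

TASK

The wax trees are ready for investing: put each of the four plain steel flasks over its own tree, so that it stands flat on the floor of the rubber base, inside the rim, the wide flasks on the wide bases, the narrow ones on the narrow bases, and of each width the tall flask over the tall tree. Lower them straight down and gently, for the wax is brittle, and leave the rubber bases where they are. Leave the perforated flask with the collar alone.

Things in the scene. Friction and masses are not known exactly. Their poses are not given: they have to be found in the camera images.
- flask_wide_tall: plain open steel casting flask (straight tube, open at both ends, weld seam down one side), outer diameter 60 mm, inner 54 mm, 96 mm tall, standing upright on the bench at the start; origin: centre of its lower rim, z up the tube
- base_wide_tall: loose dark grey rubber base for a 60 mm flask, 84 mm across, 0.35 kg: floor 6 mm up, flared rim 14 mm high (inner diameter 70 mm at the floor, 78 at the lip), in the middle a 45 degree cone, 44 mm across at its foot, with a tall green wax tree, top 84 mm up, radius 16 mm. Flask fits between cone and rim with 5 mm play; flare guides it in. Origin: centre of the underside, z up
- flask_wide_short: plain open steel casting flask (straight tube, open at both ends, weld seam down one side), outer diameter 60 mm, inner 54 mm, 66 mm tall, standing upright on the bench at the start; origin: centre of its lower rim, z up the tube
- base_wide_short: loose dark grey rubber base for a 60 mm flask, 84 mm across, 0.35 kg: floor 6 mm up, flared rim 14 mm high (inner diameter 70 mm at the floor, 78 at the lip), in the middle a 45 degree cone, 44 mm across at its foot, with a short green wax tree, top 52 mm up, radius 16 mm. Flask fits between cone and rim with 5 mm play; flare guides it in. Origin: centre of the underside, z up
- flask_narrow_tall: plain open steel casting flask (straight tube, open at both ends, weld seam down one side), outer diameter 46 mm, inner 40 mm, 96 mm tall, standing upright on the bench at the start; origin: centre of its lower rim, z up the tube
- base_narrow_tall: loose dark grey rubber base for a 46 mm flask, 70 mm across, 0.35 kg: floor 6 mm up, flared rim 14 mm high (inner diameter 56 mm at the floor, 64 at the lip), in the middle a 45 degree cone, 30 mm across at its foot, with a tall green wax tree, top 84 mm up, radius 10 mm. Flask fits between cone and rim with 5 mm play; flare guides it in. Origin: centre of the underside, z up
- flask_narrow_short: plain open steel casting flask (straight tube, open at both ends, weld seam down one side), outer diameter 46 mm, inner 40 mm, 66 mm tall, standing upright on the bench at the start; origin: centre of its lower rim, z up the tube
- base_narrow_short: loose dark grey rubber base for a 46 mm flask, 70 mm across, 0.35 kg: floor 6 mm up, flared rim 14 mm high (inner diameter 56 mm at the floor, 64 at the lip), in the middle a 45 degree cone, 30 mm across at its foot, with a short green wax tree, top 52 mm up, radius 10 mm. Flask fits between cone and rim with 5 mm play; flare guides it in. Origin: centre of the underside, z up
- flask_perforated: perforated steel vacuum flask, not wanted today: tube 46 mm outer diameter and 72 mm tall, full of small round dark holes, with a flat collar 66 mm across 4 to 8 mm below its upper rim; stands upright on the right, towards the back; origin: centre of its lower rim
- pole_foot (a point): foot of the chrome stand pole of the bench, fixed, 0.68 m tall: an obstacle. Round foot 85 mm across and 14 mm high, pole 11 mm thick rising straight up from it; the point lies on the pole's axis at bench height. The straight way between the right and the left part of the bench passes close to it; in front of it (towards the robot) it is free

How it is judged:
At the end, for the whole second after the job is handed in: Each plain flask stands upright (within 0.06 rad) on the floor of the base with its own width and tree height, its lower rim 3 to 8.5 mm above the base's underside and its axis within 8 mm of the base's; the bases stand level; all released and at rest (horizontal distance between flask_wide_tall and base_wide_tall below 0.008 m and z of flask_wide_tall in the frame of base_wide_tall between 0.003 and 0.0085 m and angle between the z axis of flask_wide_tall and the z axis of base_wide_tall, either way round below 0.06 rad and angle between each of base_wide_tall, base_wide_short, base_narrow_tall, base_narrow_short's own z axis and vertical below 0.05 rad and angle between each of flask_wide_tall, flask_wide_short, flask_narrow_tall, flask_narrow_short's own z axis and vertical below 0.06 rad and linear speed of each of flask_wide_tall, base_wide_tall, flask_wide_short, base_wide_short, flask_narrow_tall, base_narrow_tall, flask_narrow_short, base_narrow_short below 0.01 m/s and horizontal distance between flask_wide_short and base_wide_short below 0.008 m and z of flask_wide_short in the frame of base_wide_short between 0.003 and 0.0085 m and angle between the z axis of flask_wide_short and the z axis of base_wide_short, either way round below 0.06 rad and horizontal distance between flask_narrow_tall and base_narrow_tall below 0.008 m and z of flask_narrow_tall in the frame of base_narrow_tall between 0.003 and 0.0085 m and angle between the z axis of flask_narrow_tall and the z axis of base_narrow_tall, either way round below 0.06 rad and horizontal distance between flask_narrow_short and base_narrow_short below 0.008 m and z of flask_narrow_short in the frame of base_narrow_short between 0.003 and 0.0085 m and angle between the z axis of flask_narrow_short and the z axis of base_narrow_short, either way round below 0.06 rad); the robot touches nothing.
It fails at once if a flask is pressed or dropped on a base or its wax tree with more than 80 N (contact force between any of flask_wide_tall, flask_wide_short, flask_narrow_tall, flask_narrow_short and base_wide_tall above 80 N or contact force between any of flask_wide_tall, flask_wide_short, flask_narrow_tall, flask_narrow_short and base_wide_short above 80 N or contact force between any of flask_wide_tall, flask_wide_short, flask_narrow_tall, flask_narrow_short and base_narrow_tall above 80 N or contact force between any of flask_wide_tall, flask_wide_short, flask_narrow_tall, flask_narrow_short and base_narrow_short above 80 N).
It fails at once if a rubber base is shifted by more than 30 mm or tipped by more than 0.3 rad (distance of any of base_wide_tall, base_wide_short, base_narrow_tall, base_narrow_short from where it was at the start of the episode above 0.03 m or angle between any of base_wide_tall, base_wide_short, base_narrow_tall, base_narrow_short's own z axis and vertical above 0.3 rad).
It fails at once if the perforated flask is moved by more than 20 mm or tipped over (distance of flask_perforated from where it was at the start of the episode above 0.02 m or angle between flask_perforated's own z axis and vertical above 0.3 rad).
It also fails if it takes over 112 s, if anything falls off the work surface, if the arm or the gripper's body presses on something with over 40 N, if the wrist force passes 120 N, or if a joint passes its speed limit or range.

ROBOT

A 6-joint arm with a two-finger parallel gripper is mounted at the origin on a cart in front of the work surface, level with it; the furniture and walls round the work are solid. World frame = base frame: x ahead of the robot, y to its left, z up, the work surface at z = 0. Lengths are in m, angles in rad, forces in N, time in s.
With the tool pointing down it reaches from about 0.25 to 0.8 m from the base axis. Payload 3.9 kg.
Tool frame: the origin (TCP) lies on the centre line of the jaws, within the pads' length; the fingertips stand 11 mm ahead of it and the grasp point (between the pads) lies 8 mm behind it; z points along the fingers, y is the line along which they close (so a half turn about z gives the same grasp; the last joint's range is limited). The gripper opens to 85 mm and grips with 20 to 120 N. Pads are 22 mm wide; open, the fingers measure 114 mm over their backs; the gripper's body (76 mm by 85 mm) begins 54 mm behind the grasp point. The pads swing forward as they close: fully open they stand 13 mm farther back than shut.
Start: joints at [1.314, 0.26, -0.138, 1.173, 0, 1.571], TCP at [0.133, 0.508, 0.242] pointing down, gripper open.
Joint ranges: [-2.78, 2.78], [-0.83, 1.72], [-1.28, 1.37], [-1.9, 2.12], [-1.57, 1.48], [-3.14, 3.14]. Speed limits (rad/s): [2.57, 2.57, 3.14, 3.14, 3.14, 3.14].

INTERFACE

Orientations are given as [roll, pitch, yaw] about the fixed x, y, z axes, in that order (R = Rz(yaw) Ry(pitch) Rx(roll)).
In Python, from rig import manip gives the robot as it stands.
- The arm moves only by the tool play_rows, never from a script. Its argument "targets" is a list of rows, each a list of 2 entries, a list of its own where there are three numbers: the shift along the tool's x, y, z normalised to -1 to 1, where 1 is 0.4 m, then the turn about the tool's z normalised to -1 to 1, where 1 is pi rad. In form: [[[dx, dy, dz], turn], ...]. A call has 1 to 12 rows; each row is the pose to reach, as a shift and turn from the pose commanded when the call began, along the tool's axes at that moment, turning the shorter way round; what a row does not reach only later rows make up. A row lasts 1/8 s, in which the tool goes at most 62.5 mm and 10.7 degrees, less where a joint would pass 70% of its speed; a pose out of reach is approached as far as the arm can. A call with a number of a shift or a turn outside -1 to 1 is refused whole. A call with a gripper value outside its range is refused whole. "hand" is the closure, from 0 (fully open) to 1 (shut), set as the call begins (left out, the last holds). The fingers move at their own pace and stop on an object; "squeeze" is the grip in N (left out, the last holds). Time passes only in rows, so rows that repeat a pose let the fingers close. It gives the time, the measured TCP pose, the force, the opening and the grip force at its end, in the units of the state.
- manip.get_state(): the state, without advancing time (a new reading comes with each control period).
- manip.camera(name): name is "side" or "top" or "wrist"; returns the picture (400x640x3 uint8, red, green, blue); there is no depth.
- manip.get_calibration(name): a dict with "vfov" (degrees; the focal length in pixels is half the picture's height over the tangent of half this angle, whatever the lens; pixels are square), "cx", "cy" (the principal point, pixels), "dist" ([k1, k2, p1, p2, k3] as OpenCV has them; the pictures are not rectified), "rvec" (rotation vector, rad) and "tvec" (3), from world to camera coordinates, as OpenCV has them; the wrist camera has in their place "mount" (4x4, takes a point from camera to tool coordinates, whose origin is the TCP and whose axes are the flange's). Camera axes: x right, y down, z forward; pixel columns grow to the right and rows downward; lengths in m; the calibration is good to about 2 mm. A picture is of the moment at which its call begins: read the wrist's pose just before it. get_calibration takes no time and is no camera call.
- manip.job_done(): hands the job in; it is judged then, once.
Trained networks look in the newest picture that a camera, given by its name, has taken for a name from the list of things; names that differ only in an ending like _2 or _b are one class to them, and where a whole thing is asked for, a point or a joint stands for the part that bears it (a point fixed in the world has none). Each returns a list of dicts, best first, with "confidence" (0 to 1); they miss things now and then, are a little off and sometimes report something else, mostly with a low value. They report only what shows in the picture. A call takes as long as a camera call.
- manip.look_for(target, camera): "uv" ([column, row] in pixels, amid what is visible of it).
- manip.trace(target, camera): "mask" (400x640 bool, what is visible of it) and "uv" ([column, row] in pixels, amid what is visible of it).
- manip.spot_point(target, camera): "uv" ([column, row] in pixels: a listed point, or the origin of a listed thing).
The state is a dict: "time_s": time; "q": joint angles; "joint_velocities": joint speeds; "joint_torque": joint torques, N m; "position": TCP position; "tool_rot": TCP orientation; "ft_force": force on the tool from outside, world axes, zero at the start; "ft_torque": the same for the moment, N m; "width": finger opening in m; "finger_force": force on a finger pad.
Only numpy, scipy, OpenCV 4.12 (cv2) and the standard library are available. Lean on these libraries where they do the work, as an engineer would, in place of code of your own. Each camera call takes 0.05 s, during which the arm holds its last target. There are 200 camera calls.

## Working session

There is one attempt and no reset: what is moved stays moved. The work goes in short steps, Python scripts to look and compute and a tool call to move; the robot and the scene stay as the last step left them, time stands still between calls to the robot, and variables do not carry over. Pictures are saved under pics/ and viewed, at most 14 in all, crops included, and the job is handed in when it is done.

Besides the shell and the picture viewer there is one more tool, called by a JSON object that holds its "api" and its "payload". play_rows: Moves the arm, as the interface text tells. Its arguments: {"type":"object","properties":{"targets":{"type":"array"},"hand":{"type":"number"},"squeeze":{"type":"number"}},"required":["targets"]}

```bash
mkdir -p pics; cat > h.py <<'E'
from rig import manip
import numpy as np, cv2
def K(c):
    f=200/np.tan(np.radians(c['vfov'])/2); return np.array([[f,0,c['cx']],[0,f,c['cy']],[0,0,1.]])
def ray(name,uv):
    c=manip.get_calibration(name)
    p=cv2.undistortPoints(np.array([[uv]],float),K(c),np.array(c['dist'],float)).ravel()
    R=cv2.Rodrigues(np.array(c['rvec'],float))[0]; t=np.array(c['tvec'],float).ravel()
    return -R.T@t, R.T@np.array([p[0],p[1],1.])
def onz(name,uv,z):
    o,d=ray(name,uv); return o+d*(z-o[2])/d[2]
def proj(name,P):
    c=manip.get_calibration(name)
    return cv2.projectPoints(np.array(P,float).reshape(-1,1,3),np.array(c['rvec'],float),np.array(c['tvec'],float),K(c),np.array(c['dist'],float))[0].reshape(-1,2)
def save(n,im): cv2.imwrite('pics/'+n+'.png',im[:,:,::-1])
names=['flask_wide_tall','flask_wide_short','flask_narrow_tall','flask_narrow_short','base_wide_tall','base_wide_short','base_narrow_tall','base_narrow_short','flask_perforated','pole_foot']
E
python3 - <<'E'
from h import *
s=manip.get_state(); print(s['time_s'],s['position'],s['tool_rot'],s['width'])
for n in ('top','side'):
    im=manip.camera(n); save(n+'0',im)
    c=manip.get_calibration(n); print(n,'cam at',ray(n,[320,200])[0].round(3),c['vfov'])
    for k in names:
        r=manip.spot_point(k,n)
        print(k,[(np.round(a['uv'],1).tolist(),round(a['confidence'],2),onz(n,a['uv'],0)[:2].round(3).tolist()) for a in r[:3]])
E
```

```text
0.0 [0.13317846 0.50713518 0.24146232] [-3.13963826e+00 -1.97757419e-05  2.88478854e+00] 0.08541159761062352
top cam at [0.302 0.053 1.229] 55.26409445652964
flask_wide_tall []
flask_wide_short [([218.8, 218.2], 0.49, [0.457, 0.394])]
flask_narrow_tall [([404.6, 217.5], 0.63, [0.444, -0.207])]
flask_narrow_short [([402.4, 216.6], 0.72, [0.447, -0.2]), ([329.2, 201.5], 0.57, [0.503, 0.035])]
base_wide_tall [([257.5, 212.7], 0.73, [0.472, 0.268])]
base_wide_short [([254.7, 174.7], 0.72, [0.599, 0.278])]
base_narrow_tall [([296.2, 168.6], 0.65, [0.616, 0.141])]
base_narrow_short [([292.6, 217.0], 0.56, [0.455, 0.155])]
flask_perforated [([426.3, 191.4], 0.9, [0.527, -0.283])]
pole_foot []
side cam at [0.552 0.965 0.778] 47.80186108287124
flask_wide_tall [([330.0, 142.1], 0.6, [0.431, -0.284])]
flask_wide_short [([352.3, 309.3], 0.8, [0.448, 0.382])]
flask_narrow_tall [([321.6, 152.3], 0.7, [0.463, -0.227])]
flask_narrow_short [([319.7, 210.3], 0.79, [0.491, 0.053]), ([351.0, 308.0], 0.36, [0.45, 0.378])]
base_wide_tall [([337.6, 265.5], 0.96, [0.465, 0.254])]
base_wide_short [([277.1, 272.4], 0.9, [0.606, 0.263]), ([349.8, 309.2], 0.46, [0.453, 0.381])]
base_narrow_tall [([280.5, 273.4], 0.73, [0.598, 0.267]), ([273.4, 232.2], 0.68, [0.614, 0.127]), ([333.8, 139.9], 0.23, [0.417, -0.296])]
base_narrow_short [([331.8, 237.6], 0.69, [0.47, 0.16]), ([295.8, 144.7], 0.2, [0.542, -0.28])]
flask_perforated [([295.0, 143.5], 0.92, [0.545, -0.288])]
pole_foot []
```

```bash
python3 - <<'E'
import cv2
a=cv2.imread('pics/top0.png')[120:290,180:460]; cv2.imwrite('pics/t.png',cv2.resize(a,(784,476),interpolation=cv2.INTER_CUBIC))
a=cv2.imread('pics/side0.png')[70:350,200:480]; cv2.imwrite('pics/s.png',cv2.resize(a,(600,600),interpolation=cv2.INTER_CUBIC))
E
```

```text
(no output)
```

View pics/t.png

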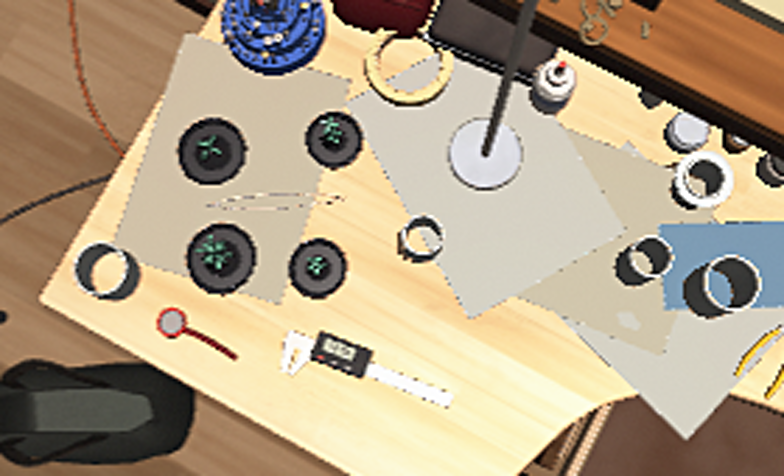

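View pics/s.png

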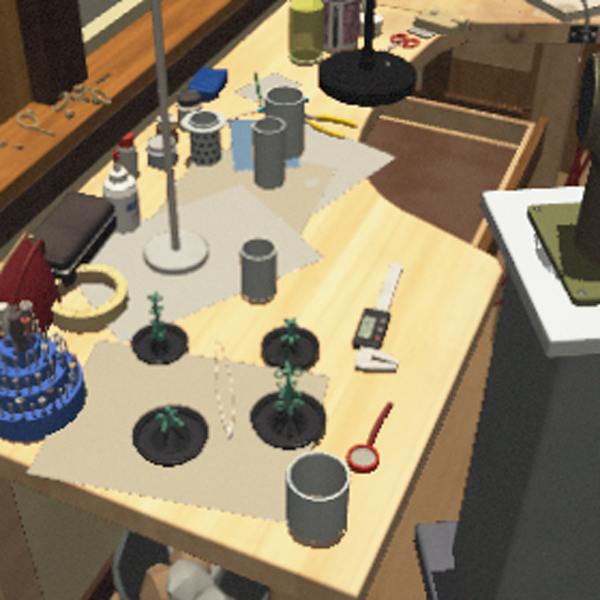

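Top view: bases at crop (212,150) wide short, (222,257) wide tall, (334,138) narrow tall and (318,267) narrow short. The flasks are wide short at far left (107,270), narrow short in the middle (421,238), then narrow tall (645,260) and wide tall (725,285) on the right. The pole foot is at (486,153). I'll refine these by silhouette fits.

```bash
cat > fit.py <<'E'
from h import *
from scipy.optimize import minimize
th=np.linspace(0,2*np.pi,40,endpoint=False)
dims={'flask_wide_tall':(.03,.096),'flask_wide_short':(.03,.066),'flask_narrow_tall':(.023,.096),'flask_narrow_short':(.023,.066),
'base_wide_tall':(.042,.014),'base_wide_short':(.042,.014),'base_narrow_tall':(.035,.014),'base_narrow_short':(.035,.014)}
prior={'flask_wide_tall':(.43,-.285),'flask_wide_short':(.45,.383),'flask_narrow_tall':(.46,-.215),'flask_narrow_short':(.49,.045),
'base_wide_tall':(.47,.262),'base_wide_short':(.602,.27),'base_narrow_tall':(.615,.135),'base_narrow_short':(.46,.158)}
S=8
def sil(cam,xy,r,h,z0=0):
    P=[(xy[0]+r*np.cos(t),xy[1]+r*np.sin(t),z) for t in th for z in (z0,z0+h)]
    p=cv2.convexHull(((proj(cam,P)+.5)*S).astype(np.float32)).astype(np.int32)
    m=np.zeros((400*S,640*S),np.uint8); return p
def fit(k,cam):
    r,h=dims[k]; e=proj(cam,[[*prior[k],h/2]])[0]
    best=None
    for kk in [k]+[n for n in dims if n!=k and n[:4]==k[:4]]:
        c=[a for a in manip.trace(kk,cam) if np.hypot(*(np.array(a['uv'])-e))<12]
        if c: best=c[0]; break
    if best is None: return None
    m=best['mask'].astype(np.uint8)
    if k[0]=='b' : m=cv2.morphologyEx(m,cv2.MORPH_OPEN,np.ones((7,7),np.uint8))
    # fill
    cs,_=cv2.findContours(m,cv2.RETR_EXTERNAL,cv2.CHAIN_APPROX_NONE)
    cc=max(cs,key=cv2.contourArea); m=cv2.drawContours(np.zeros_like(m),[cc],-1,1,-1)
    x,y,w,hh=cv2.boundingRect(cc); x0,y0=x-25,y-25; W,H=w+50,hh+50
    x0,y0=max(x0,0),max(y0,0); sub=m[y0:y0+H,x0:x0+W]
    big=cv2.resize(sub,None,fx=S,fy=S,interpolation=cv2.INTER_NEAREST)
    def cost(xy):
        p=sil(cam,xy,r,h)-np.array([x0*S,y0*S],np.int32)
        q=np.zeros_like(big); cv2.fillPoly(q,[p],1)
        return 1-(q&big).sum()/(q|big).sum()
    x=np.array(prior[k]); 
    o=minimize(cost,x,method='Nelder-Mead',options=dict(initial_simplex=[x,x+[.01,0],x+[0,.01]],xatol=2e-4,fatol=1e-4))
    return o.x.round(4).tolist(),round(1-o.fun,3),kk
if __name__=='__main__':
    for c in ('top','side'): manip.camera(c)
    for k in dims: print(k,'top',fit(k,'top'),'side',fit(k,'side'))
    print('pole',onz('top',[353.6,174.6],.014))
    c=manip.get_calibration('wrist'); print(c)
    print(manip.get_state()['time_s'])
E
python3 fit.py
```

```text
flask_wide_tall top ([0.4208, -0.2919], np.float64(0.935), 'flask_wide_tall') side None
flask_wide_short top ([0.4577, 0.3859], np.float64(0.934), 'flask_wide_short') side ([0.4601, 0.3853], np.float64(0.969), 'flask_wide_short')
flask_narrow_tall top ([0.4514, -0.212], np.float64(0.878), 'flask_narrow_tall') side ([0.4535, -0.2121], np.float64(0.931), 'flask_narrow_tall')
flask_narrow_short top ([0.4874, 0.0302], np.float64(0.253), 'flask_narrow_short') side ([0.4886, 0.0319], np.float64(0.961), 'flask_narrow_short')
base_wide_tall top ([0.4757, 0.2632], np.float64(0.939), 'base_wide_tall') side ([0.4746, 0.255], np.float64(0.913), 'base_wide_tall')
base_wide_short top ([0.6008, 0.2744], np.float64(0.79), 'base_wide_short') side ([0.6001, 0.2673], np.float64(0.892), 'base_wide_short')
base_narrow_tall top None side ([0.6104, 0.124], np.float64(0.728), 'base_narrow_tall')
base_narrow_short top ([0.4587, 0.1516], np.float64(0.865), 'base_narrow_short') side ([0.4609, 0.1465], np.float64(0.88), 'base_narrow_short')
pole [ 0.58698085 -0.04708283  0.014     ]
{'vfov': 68.7466894277335, 'cx': 316.7814368764274, 'cy': 199.2188476615907, 'dist': array([-0.04322293,  0.        ,  0.        ,  0.        ,  0.        ]), 'mount': array([[ 8.75992352e-04, -9.62643486e-01, -2.70770662e-01,
         6.86125019e-02],
       [ 9.99999616e-01,  8.39813922e-04,  2.49475381e-04,
        -3.65165714e-04],
       [-1.27588791e-05, -2.70770776e-01,  9.62643852e-01,
        -1.31574461e-01],
       [ 0.00000000e+00,  0.00000000e+00,  0.00000000e+00,
         1.00000000e+00]])}
2.3
```

```bash
cat > mv.py <<'E'
from h import *
import sys
from scipy.spatial.transform import Rotation as Ro
def plan(xyz,yaw=None):
    s=manip.get_state(); R=Ro.from_euler('xyz',s['tool_rot']).as_matrix()
    d=R.T@(np.array(xyz)-s['position'])/.4
    y0=s['tool_rot'][2]; t=0 if yaw is None else -((yaw-y0+np.pi)%(2*np.pi)-np.pi)/np.pi
    return d.round(4).tolist(), round(t,4)
def show(*wps):
    s=manip.get_state(); print('t',round(s['time_s'],2),'pos',s['position'].round(4),'rot',np.round(s['tool_rot'],3),'w',round(s['width'],4),'F',np.round(s['ft_force'],1))
    for w in wps: print(w,plan(w[:3],w[3] if len(w)>3 else None))
E
python3 -c "
from mv import *
show((.53,.2,.38,3.1416))"
```

```text
t 2.3 pos [0.1334 0.5078 0.2423] rot [3.142 0.    2.885] w 0.0854 F [0.6 0.3 0.5]
(0.53, 0.2, 0.38, 3.1416) ([-1.1545, -0.4923, -0.3442], np.float64(-0.0817))
```

{"api": "play_rows", "payload": {"targets": [[[-0.2, -0.08, -0.344], 0], [[-1, -0.43, -0.344], 0], [[-1, -0.43, -0.344], 0], [[-1, -0.43, -0.344], 0], [[-1, -0.43, -0.344], 0], [[-1, -0.43, -0.344], 0], [[-1, -0.43, -0.344], 0], [[-1, -0.43, -0.344], 0], [[-1, -0.43, -0.344], 0], [[-1, -0.43, -0.344], 0]]}}

```text
time_s: 3.55
position: [0.4761, 0.2399, 0.3796]
tool_rot: [-3.141, -0.001, 2.885]
ft_force: [-1.2, -0.7, 0.4]
width: 0.0855
finger_force: 0.0
```

{"api": "play_rows", "payload": {"targets": [[[-0.15, -0.06, 0], -0.0817], [[-0.15, -0.06, 0], -0.0817], [[-0.15, -0.06, 0], -0.0817], [[-0.15, -0.06, 0], -0.0817], [[-0.15, -0.06, 0], -0.0817]]}}

```text
time_s: 4.18
position: [0.5277, 0.2022, 0.3802]
tool_rot: [3.141, 0.0, -3.141]
ft_force: [0.1, 0.4, -1.0]
width: 0.0857
finger_force: 0.0
```

```bash
cat >> mv.py <<'E'
def wcam(s):
    c=manip.get_calibration('wrist'); T=np.eye(4); T[:3,:3]=Ro.from_euler('xyz',s['tool_rot']).as_matrix(); T[:3,3]=s['position']
    return c, T@np.array(c['mount'])
def wz(s,uv,z):
    c,T=wcam(s); p=cv2.undistortPoints(np.array([[uv]],float),K(c),np.array(c['dist'])).ravel()
    d=T[:3,:3]@[p[0],p[1],1]; o=T[:3,3]; return (o+d*(z-o[2])/d[2])
def wproj(s,P):
    c,T=wcam(s); W=np.linalg.inv(T)
    return cv2.projectPoints(np.array(P,float).reshape(-1,1,3),cv2.Rodrigues(W[:3,:3])[0],W[:3,3],K(c),np.array(c['dist']))[0].reshape(-1,2)
E
python3 - <<'E'
from mv import *
import pickle
show(); s=manip.get_state(); im=manip.camera('wrist'); pickle.dump((s,im),open('w0.pkl','wb'))
from fit import prior,dims
v=im.copy()
for k in names[:8]:
    e=wproj(s,[[*prior[k],.01]])[0]
    r=manip.spot_point(k,'wrist')
    print(k,'exp',e.round(),[(np.round(a['uv'],1).tolist(),round(a['confidence'],2),wz(s,a['uv'],0)[:2].round(4).tolist()) for a in r[:3]])
save('w0',v)
E
```

```text
t 4.17 pos [0.5277 0.2022 0.3802] rot [ 3.141  0.    -3.141] w 0.0857 F [ 0.1  0.4 -1. ]
flask_wide_tall exp [ 32. 103.] [([28.0, 95.8], 0.61, [0.4171, -0.3002]), ([357.3, 197.5], 0.61, [0.5995, 0.2756])]
flask_wide_short exp [426. 112.] [([426.1, 117.0], 0.93, [0.4574, 0.3876])]
flask_narrow_tall exp [ 74. 120.] [([76.4, 113.5], 0.72, [0.449, -0.2157])]
flask_narrow_short exp [224. 136.] [([215.6, 134.5], 0.6, [0.4874, 0.0274])]
base_wide_tall exp [353. 124.] [([352.2, 123.4], 0.8, [0.4689, 0.262])]
base_wide_short exp [355. 200.] [([356.5, 198.6], 0.94, [0.6016, 0.2742]), ([29.4, 97.4], 0.71, [0.4199, -0.2981])]
base_narrow_tall exp [280. 207.] [([275.1, 204.0], 0.79, [0.6121, 0.1258])]
base_narrow_short exp [290. 118.] [([286.8, 121.2], 0.84, [0.4655, 0.1509])]
```

View pics/w0.png

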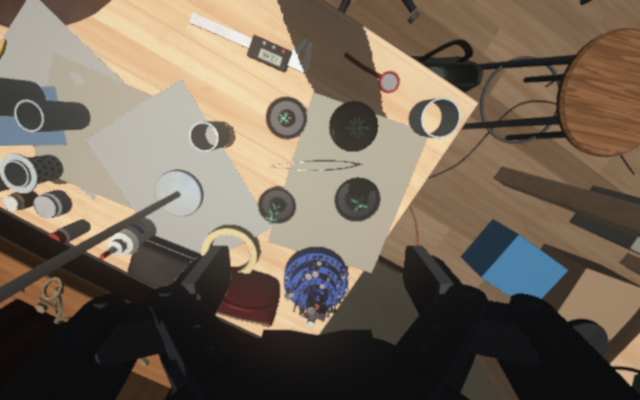

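Wrist view shows all four bases: wide tall (353,125), wide short (357,199), narrow tall (276,204), narrow short (286,117). Narrow short flask is at (211,136). I'll refine the positions here by silhouette.

```bash
python3 - <<'E'
from mv import *
import fit, pickle
s,im=pickle.load(open('w0.pkl','rb'))
op=fit.proj
fit.proj=lambda cam,P: wproj(s,P) if cam=='wrist' else op(cam,P)
for k in fit.dims: print(k,fit.fit(k,'wrist'))
show((.488,.031,.14,3.1416),(.488,.031,.038,3.1416))
E
```

```text
flask_wide_tall ([0.4204, -0.2998], np.float64(0.672), 'flask_wide_tall')
flask_wide_short None
flask_narrow_tall ([0.4521, -0.2124], np.float64(0.954), 'flask_narrow_tall')
flask_narrow_short None
base_wide_tall ([0.4738, 0.262], np.float64(0.926), 'base_wide_tall')
base_wide_short ([0.6019, 0.273], np.float64(0.942), 'base_wide_short')
base_narrow_tall ([0.6128, 0.1292], np.float64(0.883), 'base_narrow_tall')
base_narrow_short ([0.4597, 0.1503], np.float64(0.941), 'base_narrow_short')
t 5.33 pos [0.5285 0.2014 0.3799] rot [-3.142 -0.     3.141] w 0.0858 F [ 0.4 -0.2  0.4]
(0.488, 0.031, 0.14, 3.1416) ([0.101, -0.4259, 0.5997], np.float64(-0.0))
(0.488, 0.031, 0.038, 3.1416) ([0.101, -0.4259, 0.8547], np.float64(-0.0))
```

{"api": "play_rows", "payload": {"targets": [[[0.1, -0.426, 0.4], 0], [[0.1, -0.426, 0.6], 0], [[0.1, -0.426, 0.6], 0], [[0.1, -0.426, 0.6], 0], [[0.1, -0.426, 0.6], 0], [[0.1, -0.426, 0.6], 0], [[0.1, -0.426, 0.6], 0], [[0.1, -0.426, 0.6], 0]], "hand": 0}}

```text
time_s: 6.32
position: [0.4907, 0.0319, 0.1418]
tool_rot: [3.141, 0.004, -3.141]
ft_force: [-0.0, 0.4, -0.2]
width: 0.0851
finger_force: 0.0
```

```bash
python3 - <<'E'
from mv import *
s=manip.get_state(); im=manip.camera('wrist')
p=wproj(s,[[.488+.023*np.cos(t),.031+.023*np.sin(t),.066] for t in np.linspace(0,6.28,40)])
v=im.copy(); cv2.polylines(v,[p.round().astype(np.int32)],True,(255,0,0),1); save('w1',v)
show((.488,.031,.042))
E
```

```text
t 6.38 pos [0.4904 0.0319 0.1417] rot [ 3.141  0.004 -3.14 ] w 0.0848 F [-0.1  0.6  0.1]
(0.488, 0.031, 0.042) ([0.007, -0.0023, 0.2491], 0)
```

View pics/w1.png

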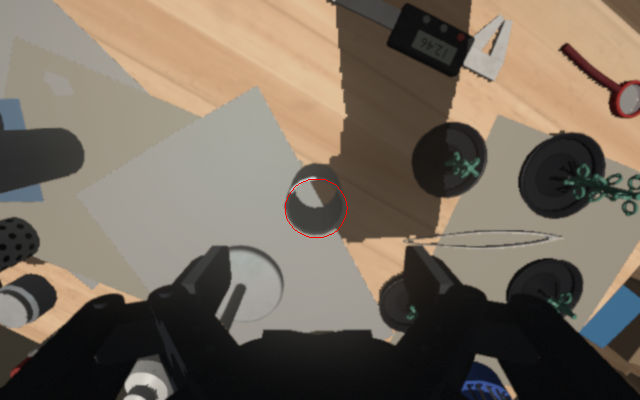

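The red model rim overlays the flask's upper rim at (316,208), so the position holds. Next I descend and grip.

{"api": "play_rows", "payload": {"targets": [[[0.006, -0.002, 0.1], 0], [[0.006, -0.002, 0.2], 0], [[0.006, -0.002, 0.249], 0], [[0.006, -0.002, 0.249], 0], [[0.006, -0.002, 0.249], 0]]}}

```text
time_s: 7.0
position: [0.4875, 0.0306, 0.0416]
tool_rot: [3.141, 0.003, -3.141]
ft_force: [0.3, 0.2, 0.4]
width: 0.0857
finger_force: 0.0
```

{"api": "play_rows", "payload": {"targets": [[[0, 0, 0], 0], [[0, 0, 0], 0], [[0, 0, 0], 0], [[0, 0, 0], 0], [[0, 0, 0], 0], [[0, 0, 0], 0], [[0, 0, 0], 0], [[0, 0, 0], 0]], "hand": 1, "squeeze": 40}}

```text
time_s: 8.0
position: [0.4868, 0.0301, 0.0411]
tool_rot: [-3.142, 0.002, 3.141]
ft_force: [-0.8, 0.1, 5.8]
width: 0.0443
finger_force: 41.5
```

```bash
python3 - <<'E'
from mv import *
show((.488,.031,.16),(.460,.151,.16),(.460,.151,.055))
E
```

```text
t 8.0 pos [0.4868 0.0301 0.0411] rot [-3.142e+00  2.000e-03  3.141e+00] w 0.0443 F [-0.8  0.1  5.8]
(0.488, 0.031, 0.16) ([-0.0035, 0.0022, -0.2973], 0)
(0.46, 0.151, 0.16) ([0.0665, 0.3022, -0.2974], 0)
(0.46, 0.151, 0.055) ([0.0669, 0.3022, -0.0349], 0)
```

{"api": "play_rows", "payload": {"targets": [[[0, 0, -0.08], 0], [[0, 0, -0.2], 0], [[0.01, 0.06, -0.26], 0], [[0.068, 0.3, -0.26], 0], [[0.068, 0.3, -0.26], 0], [[0.068, 0.3, -0.26], 0], [[0.068, 0.3, -0.26], 0]]}}

```text
time_s: 8.88
position: [0.4583, 0.1498, 0.1438]
tool_rot: [-3.141, -0.001, -3.141]
ft_force: [-0.4, 0.0, -2.1]
width: 0.044
finger_force: 42.1
```

```bash
python3 - <<'E'
from mv import *
s=manip.get_state(); im=manip.camera('wrist'); v=im.copy()
C=lambda x,y,r,z:cv2.polylines(v,[wproj(s,[[x+r*np.cos(t),y+r*np.sin(t),z] for t in np.linspace(0,6.28,40)]).round().astype(np.int32)],True,(255,0,0),1)
C(.460,.151,.035,.014);C(.474,.262,.042,.014);C(.601,.274,.042,.014);C(.612,.127,.035,.014)
x,y,z=s['position']; C(x+.001,y,.023,z+.025)
save('w2',v)
show((.459,.150,.055),(.459,.15,.0475))
E
```

```text
t 8.93 pos [0.4586 0.1494 0.1439] rot [-3.141e+00 -1.000e-03  3.141e+00] w 0.0442 F [-0.8 -0.1 -2.8]
(0.459, 0.15, 0.055) ([-0.0013, 0.0017, 0.2222], 0)
(0.459, 0.15, 0.0475) ([-0.0013, 0.0017, 0.241], 0)
```

View pics/w2.png

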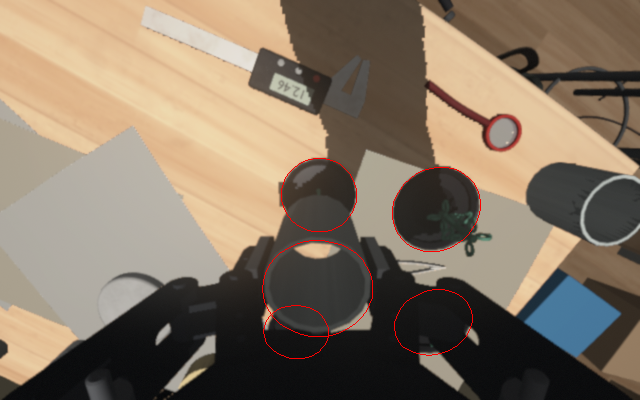

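Base circle at (318,195) and held flask rim at (318,288) match the model. Now lowering.

{"api": "play_rows", "payload": {"targets": [[[0, 0.002, 0.06], 0], [[0, 0.002, 0.12], 0], [[0, 0.002, 0.17], 0], [[0, 0.002, 0.2], 0], [[0, 0.002, 0.22], 0], [[0, 0.002, 0.23], 0], [[0, 0.002, 0.235], 0], [[0, 0.002, 0.24], 0], [[0, 0.002, 0.242], 0], [[0, 0.002, 0.242], 0]]}}

```text
time_s: 10.18
position: [0.4589, 0.1511, 0.0476]
tool_rot: [3.142, 0.0, 3.142]
ft_force: [0.3, 0.2, -2.0]
width: 0.044
finger_force: 42.1
```

{"api": "play_rows", "payload": {"targets": [[[0, 0, 0.002], 0], [[0, 0, 0.003], 0], [[0, 0, 0.003], 0]]}}

```text
time_s: 10.55
position: [0.4591, 0.1511, 0.0467]
tool_rot: [3.141, 0.001, 3.142]
ft_force: [-0.5, -0.1, 3.4]
width: 0.0442
finger_force: 42.6
```

{"api": "play_rows", "payload": {"targets": [[[0, 0, 0], 0], [[0, 0, 0], 0], [[0, 0, 0], 0], [[0, 0, 0], 0], [[0, 0, 0], 0]], "hand": 0}}

```text
time_s: 11.18
position: [0.4589, 0.151, 0.0463]
tool_rot: [3.142, -0.0, 3.141]
ft_force: [0.0, -1.0, -0.5]
width: 0.0852
finger_force: 0.0
```

```bash
python3 - <<'E'
from mv import *
show((.459,.151,.16),(.459,.3855,.16),(.459,.3855,.042))
E
```

```text
t 11.18 pos [0.4589 0.151  0.0463] rot [ 3.142 -0.     3.141] w 0.0852 F [ 0.  -1.  -0.5]
(0.459, 0.151, 0.16) ([-0.0003, 0.0001, -0.2843], 0)
(0.459, 0.3855, 0.16) ([-0.0002, 0.5863, -0.2843], 0)
(0.459, 0.3855, 0.042) ([-0.0003, 0.5863, 0.0107], 0)
```

{"api": "play_rows", "payload": {"targets": [[[0, 0, -0.1], 0], [[0, 0, -0.25], 0], [[0, 0.1, -0.284], 0], [[0, 0.586, -0.284], 0], [[0, 0.586, -0.284], 0], [[0, 0.586, -0.284], 0], [[0, 0.586, -0.284], 0], [[0, 0.586, -0.284], 0], [[0, 0.586, -0.15], 0], [[0, 0.586, 0.011], 0], [[0, 0.586, 0.011], 0], [[0, 0.586, 0.011], 0]]}}

```text
time_s: 12.68
position: [0.4597, 0.3847, 0.0435]
tool_rot: [3.141, 0.001, 3.14]
ft_force: [0.5, 0.2, -0.2]
width: 0.0852
finger_force: 0.0
```

```bash
python3 - <<'E'
from mv import *
show((.459,.3855,.042))
E
```

```text
t 12.68 pos [0.4597 0.3847 0.0435] rot [3.141e+00 1.000e-03 3.140e+00] w 0.0852 F [ 0.5  0.2 -0.2]
(0.459, 0.3855, 0.042) ([0.0019, 0.0019, 0.0037], 0)
```

{"api": "play_rows", "payload": {"targets": [[[0, 0, 0.002], 0], [[0, 0, 0.002], 0], [[0, 0, 0.002], 0], [[0, 0, 0.002], 0], [[0, 0, 0.002], 0], [[0, 0, 0.002], 0], [[0, 0, 0.002], 0], [[0, 0, 0.002], 0]], "hand": 1}}

```text
time_s: 13.68
position: [0.4606, 0.3866, 0.0438]
tool_rot: [3.139, 0.004, 3.141]
ft_force: [0.2, -1.5, 6.6]
width: 0.0581
finger_force: 41.6
```

{"api": "play_rows", "payload": {"targets": [[[0, 0, -0.08], 0], [[0, 0, -0.2], 0], [[-0.02, -0.01, -0.26], 0], [[-0.353, -0.277, -0.26], 0], [[-0.353, -0.277, -0.26], 0], [[-0.353, -0.277, -0.26], 0], [[-0.353, -0.277, -0.26], 0], [[-0.353, -0.277, -0.26], 0]]}}

```text
time_s: 14.68
position: [0.5996, 0.2746, 0.1453]
tool_rot: [3.141, -0.001, 3.141]
ft_force: [-0.6, -0.0, -1.1]
width: 0.0577
finger_force: 44.4
```

```bash
python3 - <<'E'
from mv import *
s=manip.get_state(); im=manip.camera('wrist'); v=im.copy()
C=lambda x,y,r,z:cv2.polylines(v,[wproj(s,[[x+r*np.cos(t),y+r*np.sin(t),z] for t in np.linspace(0,6.28,40)]).round().astype(np.int32)],True,(255,0,0),1)
C(.460,.151,.023,.072);C(.474,.262,.042,.014);C(.601,.274,.042,.014);C(.612,.127,.035,.014)
x,y,z=s['position']; C(x,y,.03,z+.024)
save('w3',v)
show((.601,.274,.055),(.601,.274,.048))
E
```

```text
t 14.72 pos [0.5992 0.2751 0.1453] rot [ 3.141e+00 -1.000e-03 -3.141e+00] w 0.058 F [-0.8  0.3 -2.8]
(0.601, 0.274, 0.055) ([-0.0048, -0.0027, 0.2256], 0)
(0.601, 0.274, 0.048) ([-0.0048, -0.0027, 0.2431], 0)
```

View pics/w3.png

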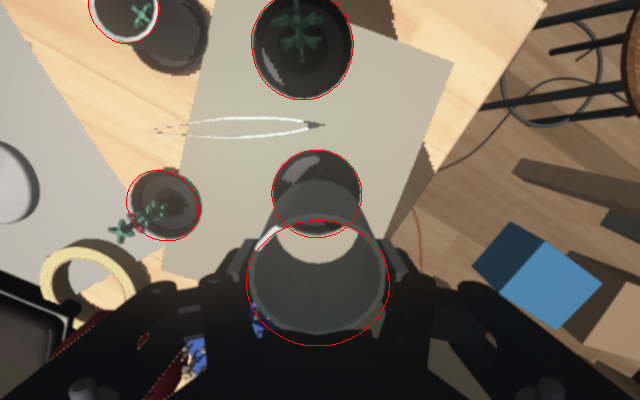

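Overlays match: wide short base at (317,194), and the narrow short flask seated at (124,5). The narrow tall base circle fits as well. Lowering.

{"api": "play_rows", "payload": {"targets": [[[-0.003, -0.002, 0.06], 0], [[-0.003, -0.002, 0.12], 0], [[-0.003, -0.002, 0.17], 0], [[-0.003, -0.002, 0.2], 0], [[-0.003, -0.002, 0.22], 0], [[-0.003, -0.002, 0.228], 0], [[-0.003, -0.002, 0.232], 0], [[-0.003, -0.002, 0.236], 0], [[-0.003, -0.002, 0.239], 0], [[-0.003, -0.002, 0.24], 0], [[-0.003, -0.002, 0.24], 0]]}}

```text
time_s: 16.1
position: [0.6016, 0.2738, 0.0496]
tool_rot: [3.141, 0.001, 3.141]
ft_force: [0.3, -0.5, 1.4]
width: 0.0578
finger_force: 44.7
```

{"api": "play_rows", "payload": {"targets": [[[0, 0, 0.0015], 0], [[0, 0, 0.0015], 0]]}}

```text
time_s: 16.35
position: [0.6017, 0.2738, 0.0494]
tool_rot: [3.141, 0.001, 3.141]
ft_force: [-1.4, -1.6, 4.2]
width: 0.0582
finger_force: 45.2
```

{"api": "play_rows", "payload": {"targets": [[[0, 0, 0], 0], [[0, 0, 0], 0], [[0, 0, 0], 0], [[0, 0, 0], 0], [[0, 0, -0.08], 0], [[0, 0, -0.2], 0], [[0, 0, -0.35], 0], [[0, 0, -0.35], 0], [[0, 0, -0.35], 0]], "hand": 0}}

```text
time_s: 17.48
position: [0.6012, 0.2737, 0.1884]
tool_rot: [3.141, 0.0, 3.141]
ft_force: [0.7, -0.8, 0.0]
width: 0.0854
finger_force: 0.0
```

```bash
python3 - <<'E'
from mv import *
show((.40,.0,.19,1.9),(.38,-.05,.19,1.195),(.4527,-.212,.19,1.195))
E
```

```text
t 17.48 pos [0.6012 0.2737 0.1884] rot [3.141 0.    3.141] w 0.0854 F [ 0.7 -0.8  0. ]
(0.4, 0.0, 0.19, 1.9) ([0.503, -0.6844, -0.0041], np.float64(0.3952))
(0.38, -0.05, 0.19, 1.195) ([0.5529, -0.8094, -0.0042], np.float64(0.6196))
(0.4527, -0.212, 0.19, 1.195) ([0.3711, -1.2144, -0.0042], np.float64(0.6196))
```

{"api": "play_rows", "payload": {"targets": [[[0.553, -0.809, 0], 0.62], [[0.553, -0.809, 0], 0.62], [[0.553, -0.809, 0], 0.62], [[0.553, -0.809, 0], 0.62], [[0.553, -0.809, 0], 0.62], [[0.553, -0.809, 0], 0.62], [[0.553, -0.809, 0], 0.62], [[0.553, -0.809, 0], 0.62], [[0.553, -0.809, 0], 0.62], [[0.553, -0.809, 0], 0.62], [[0.553, -0.809, 0], 0.62], [[0.553, -0.809, 0], 0.62]]}}

```text
time_s: 18.98
position: [0.3786, -0.0496, 0.187]
tool_rot: [-3.138, 0.001, 1.195]
ft_force: [0.3, -0.4, 0.7]
width: 0.0854
finger_force: 0.0
```

```bash
python3 - <<'E'
from mv import *
show((.4527,-.212,.19,1.195))
E
```

```text
t 18.98 pos [ 0.3786 -0.0496  0.187 ] rot [-3.138e+00  1.000e-03  1.195e+00] w 0.0854 F [ 0.3 -0.4  0.7]
(0.4527, -0.212, 0.19, 1.195) ([-0.3095, 0.3214, -0.0084], np.float64(-0.0001))
```

{"api": "play_rows", "payload": {"targets": [[[-0.31, 0.321, -0.01], 0], [[-0.31, 0.321, -0.01], 0], [[-0.31, 0.321, -0.01], 0], [[-0.31, 0.321, -0.01], 0], [[-0.31, 0.321, -0.01], 0]]}}

```text
time_s: 19.6
position: [0.4525, -0.2117, 0.1913]
tool_rot: [-3.138, -0.001, 1.194]
ft_force: [-0.2, 1.3, 0.4]
width: 0.0854
finger_force: 0.0
```

```bash
python3 - <<'E'
from mv import *
s=manip.get_state(); im=manip.camera('wrist'); v=im.copy()
C=lambda x,y,r,z:cv2.polylines(v,[wproj(s,[[x+r*np.cos(t),y+r*np.sin(t),z] for t in np.linspace(0,6.28,40)]).round().astype(np.int32)],True,(255,0,0),1)
C(.4527,-.212,.023,.096);C(.4206,-.292,.03,.096);C(.46,.151,.023,.072)
save('w4',v)
show((.4527,-.212,.07))
E
```

```text
t 19.65 pos [ 0.4524 -0.2112  0.1916] rot [-3.139e+00 -1.000e-03  1.195e+00] w 0.0853 F [-0.2  0.4 -0.7]
(0.4527, -0.212, 0.07) ([-0.0017, 0.0022, 0.304], 0)
```

View pics/w4.png

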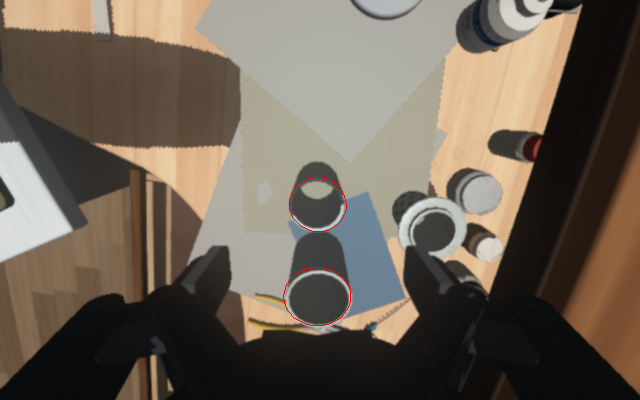

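Rim overlays match for both tall flasks, narrow at (317,204) and wide at (318,298). Descend on the narrow tall one.

{"api": "play_rows", "payload": {"targets": [[[-0.001, 0.002, 0.13], 0], [[-0.001, 0.002, 0.25], 0], [[-0.001, 0.002, 0.315], 0], [[-0.001, 0.002, 0.315], 0], [[-0.001, 0.002, 0.315], 0]]}}

```text
time_s: 20.27
position: [0.4549, -0.2126, 0.0677]
tool_rot: [3.14, 0.0, 1.195]
ft_force: [-0.1, 0.4, -0.4]
width: 0.0855
finger_force: 0.0
```

{"api": "play_rows", "payload": {"targets": [[[0, 0, 0], 0], [[0, 0, 0], 0], [[0, 0, 0], 0], [[0, 0, 0], 0], [[0, 0, 0], 0], [[0, 0, 0], 0], [[0, 0, 0], 0], [[0, 0, 0], 0]], "hand": 1}}

```text
time_s: 21.28
position: [0.455, -0.2133, 0.0675]
tool_rot: [3.14, -0.0, 1.194]
ft_force: [-1.9, 1.4, 4.8]
width: 0.0456
finger_force: 40.3
```

```bash
python3 - <<'E'
from mv import *
show((.4527,-.212,.23),(.38,-.05,.23,1.195),(.612,.127,.23,1.195))
E
```

```text
t 21.27 pos [ 0.455  -0.2133  0.0675] rot [ 3.14  -0.     1.194] w 0.0456 F [-1.9  1.4  4.8]
(0.4527, -0.212, 0.23) ([0.001, -0.0058, -0.4063], 0)
(0.38, -0.05, 0.23, 1.195) ([0.3106, -0.3239, -0.4068], np.float64(-0.0004))
(0.612, 0.127, 0.23, 1.195) ([0.9356, 0.0523, -0.4061], np.float64(-0.0004))
```

{"api": "play_rows", "payload": {"targets": [[[0, 0, -0.08], 0], [[0, 0, -0.2], 0], [[0, 0, -0.33], 0], [[0.31, -0.324, -0.34], 0], [[0.31, -0.324, -0.34], 0], [[0.31, -0.324, -0.34], 0], [[0.649, -0.351, -0.34], 0], [[0.649, -0.351, -0.34], 0], [[0.649, -0.351, -0.34], 0], [[0.936, 0.05, -0.34], 0], [[0.936, 0.05, -0.34], 0], [[0.936, 0.05, -0.34], 0]]}}

```text
time_s: 22.78
position: [0.6026, 0.1248, 0.2019]
tool_rot: [-3.141, 0.001, 1.193]
ft_force: [1.3, -0.0, -2.5]
width: 0.0454
finger_force: 41.8
```

{"api": "play_rows", "payload": {"targets": [[[0, 0, 0], 0], [[0, 0, 0], 0]]}}

```text
time_s: 23.02
position: [0.6003, 0.1243, 0.201]
tool_rot: [-3.138, 0.002, 1.193]
ft_force: [-0.6, 0.3, -3.3]
width: 0.0453
finger_force: 42.4
```

```bash
python3 - <<'E'
from mv import *
s=manip.get_state(); im=manip.camera('wrist'); v=im.copy()
C=lambda x,y,r,z:cv2.polylines(v,[wproj(s,[[x+r*np.cos(t),y+r*np.sin(t),z] for t in np.linspace(0,6.28,40)]).round().astype(np.int32)],True,(255,0,0),1)
C(.460,.151,.023,.072);C(.474,.262,.042,.014);C(.601,.274,.03,.072);C(.612,.127,.035,.014)
x,y,z=s['position']; C(x,y,.023,z+.0285)
save('w5',v)
show((.612,.127,.0735))
E
```

```text
t 23.07 pos [0.5999 0.1243 0.2017] rot [-3.139e+00  2.000e-03  1.193e+00] w 0.0457 F [-0.5  0.2 -2.3]
(0.612, 0.127, 0.0735) ([0.0181, 0.0265, 0.3203], 0)
```

View pics/w5.png

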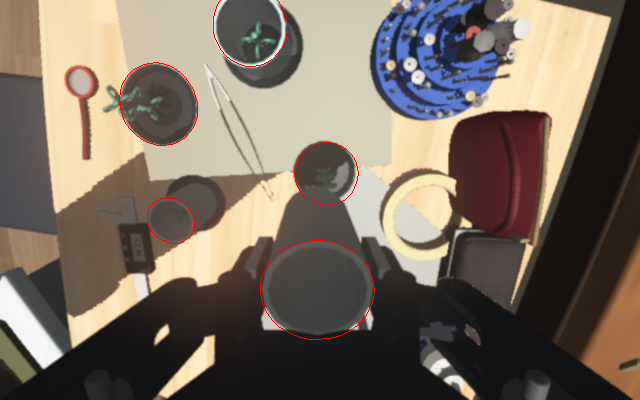

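Overlays match: narrow tall base at (326,173), both short flasks seated at (171,221) and (249,31). The tool still has about 12 mm to go; shift, then lower.

{"api": "play_rows", "payload": {"targets": [[[0.018, 0.0265, 0], 0], [[0.018, 0.0265, 0], 0], [[0.018, 0.0265, 0], 0]]}}

```text
time_s: 23.45
position: [0.6136, 0.128, 0.2029]
tool_rot: [3.141, -0.0, 1.194]
ft_force: [-0.3, -0.2, -3.3]
width: 0.0451
finger_force: 42.4
```

```bash
python3 -c "
from mv import *
show((.612,.127,.0735))"
```

```text
t 23.45 pos [0.6136 0.128  0.2029] rot [ 3.141 -0.     1.194] w 0.0451 F [-0.3 -0.2 -3.3]
(0.612, 0.127, 0.0735) ([-0.0039, -0.0028, 0.3236], 0)
```

{"api": "play_rows", "payload": {"targets": [[[-0.003, -0.002, 0.05], 0], [[-0.003, -0.002, 0.12], 0], [[-0.003, -0.002, 0.19], 0], [[-0.003, -0.002, 0.25], 0], [[-0.003, -0.002, 0.285], 0], [[-0.003, -0.002, 0.3], 0], [[-0.003, -0.002, 0.308], 0], [[-0.003, -0.002, 0.314], 0], [[-0.003, -0.002, 0.318], 0], [[-0.003, -0.002, 0.321], 0], [[-0.003, -0.002, 0.321], 0]]}}

```text
time_s: 24.82
position: [0.6127, 0.1273, 0.0742]
tool_rot: [3.142, -0.0, 1.194]
ft_force: [0.2, -0.0, -3.3]
width: 0.0452
finger_force: 42.4
```

{"api": "play_rows", "payload": {"targets": [[[0, 0, 0.0015], 0], [[0, 0, 0.003], 0], [[0, 0, 0.003], 0]]}}

```text
time_s: 25.2
position: [0.6129, 0.1274, 0.0734]
tool_rot: [3.141, -0.0, 1.194]
ft_force: [-2.1, -0.1, 2.2]
width: 0.0454
finger_force: 42.7
```

{"api": "play_rows", "payload": {"targets": [[[0, 0, 0], 0], [[0, 0, 0], 0], [[0, 0, 0], 0], [[0, 0, 0], 0], [[0, 0, -0.08], 0], [[0, 0, -0.2], 0], [[0, 0, -0.33], 0], [[0, 0, -0.33], 0], [[0, 0, -0.33], 0]], "hand": 0}}

```text
time_s: 26.32
position: [0.6125, 0.1273, 0.2047]
tool_rot: [-3.142, 0.0, 1.194]
ft_force: [0.0, 0.5, -0.5]
width: 0.0854
finger_force: 0.0
```

```bash
python3 -c "
from mv import *
show((.42,.08,.2),(.38,-.05,.2),(.4206,-.292,.2))"
```

```text
t 26.32 pos [0.6125 0.1273 0.2047] rot [-3.142  0.     1.194] w 0.0854 F [ 0.   0.5 -0.5]
(0.42, 0.08, 0.2) ([-0.2871, -0.4039, 0.0117], 0)
(0.38, -0.05, 0.2) ([-0.6261, -0.3772, 0.0117], 0)
(0.4206, -0.292, 0.2) ([-1.1512, -0.0601, 0.0117], 0)
```

{"api": "play_rows", "payload": {"targets": [[[-0.287, -0.404, 0.01], 0], [[-0.287, -0.404, 0.01], 0], [[-0.287, -0.404, 0.01], 0], [[-0.287, -0.404, 0.01], 0], [[-0.626, -0.377, 0.01], 0], [[-0.626, -0.377, 0.01], 0], [[-0.626, -0.377, 0.01], 0], [[-0.626, -0.377, 0.01], 0]]}}

```text
time_s: 27.32
position: [0.3805, -0.0503, 0.2004]
tool_rot: [-3.141, -0.0, 1.192]
ft_force: [1.2, 0.4, 0.2]
width: 0.0858
finger_force: 0.0
```

{"api": "play_rows", "payload": {"targets": [[[-0.525, 0.317, 0], 0], [[-0.525, 0.317, 0], 0], [[-0.525, 0.317, 0], 0], [[-0.525, 0.317, 0], 0], [[-0.525, 0.317, 0], 0], [[-0.525, 0.317, 0], 0], [[-0.525, 0.317, 0], 0]]}}

```text
time_s: 28.2
position: [0.421, -0.2899, 0.2006]
tool_rot: [-3.14, -0.001, 1.196]
ft_force: [-0.2, -0.2, -0.7]
width: 0.085
finger_force: 0.0
```

```bash
python3 - <<'E'
from mv import *
s=manip.get_state(); im=manip.camera('wrist'); v=im.copy()
C=lambda x,y,r,z:cv2.polylines(v,[wproj(s,[[x+r*np.cos(t),y+r*np.sin(t),z] for t in np.linspace(0,6.28,40)]).round().astype(np.int32)],True,(255,0,0),1)
C(.4206,-.292,.03,.096)
save('w6',v)
show((.4206,-.292,.07))
E
```

```text
t 28.25 pos [ 0.421  -0.2901  0.2008] rot [-3.141 -0.     1.196] w 0.0852 F [0.1 0.4 0.4]
(0.4206, -0.292, 0.07) ([-0.005, 0.001, 0.3271], 0)
```

View pics/w6.png

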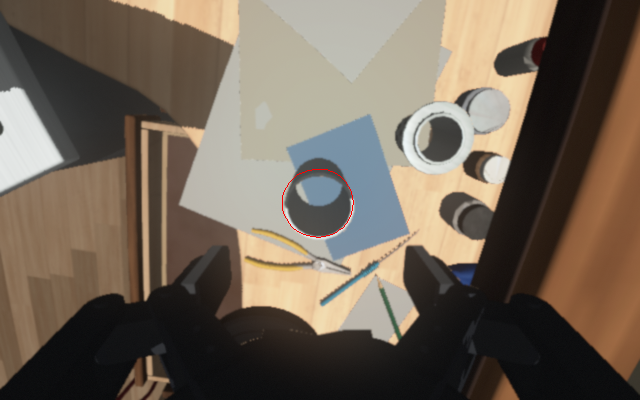

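Rim overlay matches the wide tall flask at (318,203). The perforated flask at (438,138) is clear of the fingers. Descend.

{"api": "play_rows", "payload": {"targets": [[[-0.005, 0.001, 0.13], 0], [[-0.005, 0.001, 0.25], 0], [[-0.005, 0.001, 0.335], 0], [[-0.005, 0.001, 0.335], 0], [[-0.005, 0.001, 0.335], 0]]}}

```text
time_s: 28.88
position: [0.4214, -0.2939, 0.0683]
tool_rot: [3.14, 0.0, 1.195]
ft_force: [0.3, -0.4, -0.3]
width: 0.0852
finger_force: 0.0
```

{"api": "play_rows", "payload": {"targets": [[[0, 0, 0], 0], [[0, 0, 0], 0], [[0, 0, 0], 0], [[0, 0, 0], 0], [[0, 0, 0], 0], [[0, 0, 0], 0], [[0, 0, 0], 0]], "hand": 1}}

```text
time_s: 29.75
position: [0.4217, -0.2947, 0.0688]
tool_rot: [3.138, 0.001, 1.194]
ft_force: [-0.2, 0.6, 5.3]
width: 0.0591
finger_force: 41.7
```

```bash
python3 -c "
from mv import *
show((.4206,-.292,.2),(.38,-.05,.21),(.40,.06,.21),(.474,.262,.21))"
```

```text
t 29.75 pos [ 0.4217 -0.2947  0.0688] rot [3.138e+00 1.000e-03 1.194e+00] w 0.0591 F [-0.2  0.6  5.3]
(0.4206, -0.292, 0.2) ([0.0051, -0.0039, -0.3281], 0)
(0.38, -0.05, 0.21) ([0.5302, -0.3209, -0.3545], 0)
(0.4, 0.06, 0.21) ([0.8043, -0.3757, -0.3548], 0)
(0.474, 0.262, 0.21) ([1.342, -0.3896, -0.3551], 0)
```

{"api": "play_rows", "payload": {"targets": [[[0, 0, -0.08], 0], [[0, 0, -0.2], 0], [[0, 0, -0.33], 0], [[0.53, -0.321, -0.355], 0], [[0.53, -0.321, -0.355], 0], [[0.53, -0.321, -0.355], 0], [[0.53, -0.321, -0.355], 0], [[0.53, -0.321, -0.355], 0], [[0.804, -0.376, -0.355], 0], [[0.804, -0.376, -0.355], 0], [[0.804, -0.376, -0.355], 0]]}}

```text
time_s: 31.12
position: [0.4003, 0.0623, 0.2093]
tool_rot: [3.14, -0.001, 1.198]
ft_force: [0.3, -0.5, -2.6]
width: 0.0589
finger_force: 44.9
```

{"api": "play_rows", "payload": {"targets": [[[0.533, -0.014, 0], 0], [[0.533, -0.014, 0], 0], [[0.533, -0.014, 0], 0], [[0.533, -0.014, 0], 0], [[0.533, -0.014, 0], 0], [[0.533, -0.014, 0], 0], [[0.533, -0.014, 0], 0]]}}

```text
time_s: 32.0
position: [0.4721, 0.2589, 0.2089]
tool_rot: [-3.141, 0.001, 1.192]
ft_force: [-0.3, 0.7, -3.1]
width: 0.0589
finger_force: 44.9
```

```bash
python3 - <<'E'
from mv import *
s=manip.get_state(); im=manip.camera('wrist'); v=im.copy()
C=lambda x,y,r,z:cv2.polylines(v,[wproj(s,[[x+r*np.cos(t),y+r*np.sin(t),z] for t in np.linspace(0,6.28,40)]).round().astype(np.int32)],True,(255,0,0),1)
C(.460,.151,.023,.072);C(.474,.262,.042,.014);C(.601,.274,.03,.072);C(.612,.127,.023,.102)
x,y,z=s['position']; C(x+.0007,y+.0019,.03,z+.0272)
save('w7',v)
show((.4733,.2601,.0748))
E
```

```text
t 32.05 pos [0.4722 0.2592 0.2091] rot [-3.142  0.     1.192] w 0.0587 F [-0.6  0.2 -2.9]
(0.4733, 0.2601, 0.0748) ([0.0033, 0.0018, 0.3357], 0)
```

View pics/w7.png

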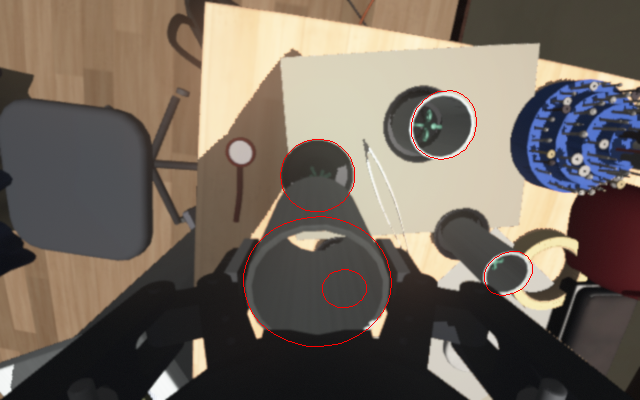

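Wide tall base at (318,175) matches. The wide short rim at (443,125) and narrow tall rim at (508,272) sit on their overlays. Lowering.

{"api": "play_rows", "payload": {"targets": [[[0.003, 0.002, 0.05], 0], [[0.003, 0.002, 0.12], 0], [[0.003, 0.002, 0.19], 0], [[0.003, 0.002, 0.25], 0], [[0.003, 0.002, 0.295], 0], [[0.003, 0.002, 0.312], 0], [[0.003, 0.002, 0.32], 0], [[0.003, 0.002, 0.326], 0], [[0.003, 0.002, 0.331], 0], [[0.003, 0.002, 0.334], 0], [[0.003, 0.002, 0.334], 0]]}}

```text
time_s: 33.42
position: [0.4736, 0.2616, 0.0754]
tool_rot: [3.141, -0.0, 1.194]
ft_force: [0.5, -0.1, -2.7]
width: 0.0589
finger_force: 44.8
```

{"api": "play_rows", "payload": {"targets": [[[0, 0, 0.0015], 0], [[0, 0, 0.003], 0], [[0, 0, 0.003], 0]]}}

```text
time_s: 33.8
position: [0.4737, 0.2617, 0.0745]
tool_rot: [3.141, -0.001, 1.194]
ft_force: [-1.4, -0.2, 1.8]
width: 0.0588
finger_force: 45.2
```

{"api": "play_rows", "payload": {"targets": [[[0, 0, 0], 0], [[0, 0, 0], 0], [[0, 0, 0], 0], [[0, 0, 0], 0], [[0, 0, -0.08], 0], [[0, 0, -0.2], 0], [[0, 0, -0.35], 0], [[0, -0.35, -0.6], 0], [[0, -0.35, -0.6], 0], [[0, -0.35, -0.6], 0], [[0, -0.35, -0.6], 0], [[0, -0.35, -0.6], 0]], "hand": 0}}

```text
time_s: 35.3
position: [0.3436, 0.313, 0.3137]
tool_rot: [3.141, 0.0, 1.194]
ft_force: [1.0, -0.3, 0.1]
width: 0.0853
finger_force: 0.0
```

```bash
python3 - <<'E'
from mv import *
for n in ('side',):
    v=manip.camera(n).copy()
    for x,y,R,r,h in ((.474,.262,.042,.03,.102),(.601,.274,.042,.03,.072),(.612,.127,.035,.023,.102),(.46,.151,.035,.023,.072)):
        for q,z in ((R,.014),(r,h)):
            cv2.polylines(v,[proj(n,[[x+q*np.cos(t),y+q*np.sin(t),z] for t in np.linspace(0,6.28,40)]).round().astype(np.int32)],True,(255,0,0),1)
    cv2.imwrite('pics/f.png',cv2.resize(v[150:330,220:400,::-1],(600,600),interpolation=cv2.INTER_CUBIC))
show()
E
```

```text
t 35.35 pos [0.3437 0.3127 0.3132] rot [-3.141e+00  1.000e-03  1.193e+00] w 0.0856 F [0.6 0.5 0.7]
```

View pics/f.png

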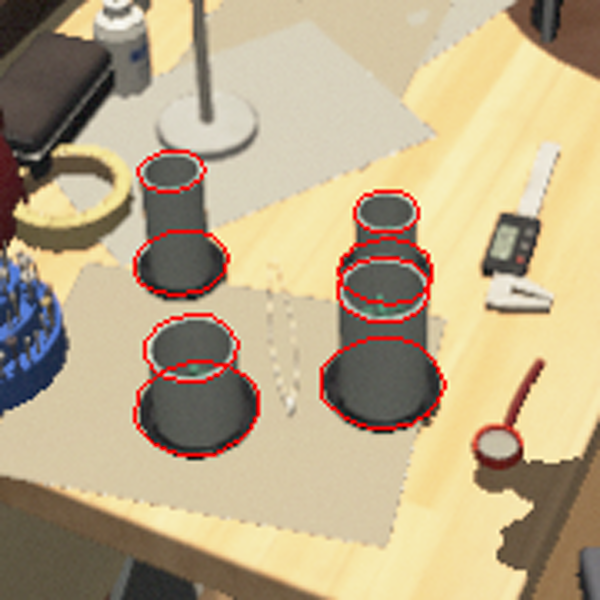

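All four flasks stand upright in their bases, with rims at the expected heights: (172,170), (386,212), (191,347) and (384,290). I'm handing in.

```bash
python3 -c "
from rig import manip
print(manip.job_done())"
```

```text
the job is handed in; nothing more can be done
None
```

All four plain flasks are over their matching trees, standing upright in their bases in the last side-camera check, and the job was handed in at about 35 s; no verdict was returned.

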